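# Free the sprung push-and-twist filler cap of the glue heater

## Task

Open the bindery's glue heater: press its sprung filler cap straight down against the spring until its catch is clear, without leaning hard on the bottom of its travel, twist it counter-clockwise (seen from above) until its wing points along the two marked release slots, and lift it off. Then lower the cap, wing up, into the round hole of the wooden cap stand until its disc rests on the block, let go, and leave the other things on the bench where they are.

Things in the scene. Friction and masses are not known exactly. Their poses are not given: they have to be found in the camera images.
- cap_grip (a point): centre, half-way up, of the grip wing of the loose filler cap (90 g). The wing is an upright black bar 52 long (along this x axis), 16 thick (y), 26 high (z, up), standing on a black disc 58 across and 6 thick. The disc's top is 13 and its underside 19 mm below this point. Half a turn gives the same cap
- cap: the same cap as a body; origin on its axis at the underside of the disc, axes as cap_grip. Below hangs a steel stem 23 across and 38.5 long, with two lugs 7 wide and 6 high, 41 across both, along x, their tops 28.5 mm under the origin
- heater: the grey glue heater, fixed to the bench: box 130 (x) by 110 (y) by 50 high with a steel filler neck 66 across on top. Origin: centre of its underside. x points from its dial side to its back, z up. A force of more than 35 N between cap and heater, in pressing or twisting, damages them
- neck_mouth (a point): centre of the open top of the neck, 102 mm above the bench; axes as the heater. At the start the cap is caught in the neck: cap_grip about 37 mm above this point, the disc 18 mm clear of the neck, the wing 66 to 74 degrees clockwise (seen from above) from the heater's x axis. Radial play of the stem is 4 mm
- catch (a point): the hidden catch in the neck, on its axis, 16 mm below neck_mouth. A spring holds the lugs up in notches: the cap must go down 3 to 13 mm (varies, not visible) to turn, and hits a solid bottom 2 mm further. The spring pushes with 5 to 11 N at the start, 13 N when just clear, 14 N at the bottom (0.6 N per mm)
- release_slot (a point): upright pip on the outside of the neck that marks one of the two release slots, at the heater's +x; the other is opposite. Held down, the cap turns freely counter-clockwise till its wing is in line with the pips; a stop comes 10 degrees later. Lugs pass the slots within 10 degrees either way; the spring then lifts the cap 2 to 12 mm above its start
- stand_hole (a point): centre of the mouth of the round hole in the wooden cap stand, a fixed block 86 by 86 by 46 high; the hole is 50 across and 42 deep. With the cap in it the disc rests on the top of the block and cap_grip is 19 mm above this point. z up
- needle_tin: bystander: flat round tin, 46 across and 21 high, loose; origin at the centre of its underside
- eraser: bystander: small worn eraser, 21 by 42 by 13, loose; origin at the centre of its underside
- lead_weight: bystander: black iron book weight with a wooden knob, 50 by 85 by 60 high, loose; origin at the centre of its underside
Not all that is in view belongs to the job. Leave any blue, green or pink look-alike of the cap alone.

How it is judged (in metres and radians):
On the way, in this order (a step that is already met when the one before it is completed fails the run):
1. the cap, still in its neck, has been pressed and twisted free: its wing points along the release slots within 14 degrees (horizontal distance between cap_grip and neck_mouth below 0.006 m and angle between the x axis of cap_grip and the x axis of neck_mouth, either way round below 0.25 rad and z of cap_grip in the frame of neck_mouth below 0.054 m), for 0.1 s.
2. the cap is lifted clear of the neck, held in the fingers (contact force between the fingers and cap above 0.5 N and z of cap_grip in the frame of neck_mouth above 0.064 m), for 0.1 s.
3. the cap is lowered into the hole of the stand while still held, not dropped: upright, its disc within 8 mm of the block (contact force between the fingers and cap above 0.5 N and horizontal distance between cap_grip and stand_hole below 0.009 m and z of cap_grip in the frame of stand_hole between 0.014 and 0.027 m and angle between cap_grip's own z axis and vertical below 0.1 rad), for 0.05 s.
At the end, for the whole second after the job is handed in: the cap stands at rest and released in the hole of the wooden stand: wing up (within 6 degrees), its axis within 9 mm of the hole's, its disc down on the block (within 3 mm) (horizontal distance between cap_grip and stand_hole below 0.009 m and z of cap_grip in the frame of stand_hole between 0.014 and 0.022 m and angle between cap_grip's own z axis and vertical below 0.1 rad and linear speed of cap below 0.02 m/s and angular speed of cap below 0.2 rad/s and not (contact force between the fingers and cap above 0.1 N)); the robot touches nothing.
It fails at once if more than 35 N between the cap and the heater (neck, catch or plunger) (contact force between cap and heater above 35 N).
It fails at once if the needle tin, the eraser or the iron weight is moved by more than 25 mm (distance of any of needle_tin, eraser, lead_weight from where it was at the start of the episode above 0.025 m).
It also fails if it takes over 70 s, if anything falls off the work surface, if the arm or the gripper's body presses on something with over 40 N, if the wrist force passes 120 N, or if a joint passes its speed limit or range.

## Robot

A 7-joint arm with a two-finger parallel gripper is mounted at the origin on a cart in front of the work surface, level with it; the furniture and walls round the work are solid. World frame = base frame: x ahead of the robot, y to its left, z up, the work surface at z = 0. Lengths are in mm, angles in rad, forces in N, time in s.
With the tool pointing down it reaches from about 400 to 875 mm from the base axis. Payload 6.5 kg.
Tool frame: the origin (TCP) lies midway between the tips of the shut fingers; the grasp point (between the pads) lies 19 mm behind it (bot.grasp_offset is the distance from the TCP to the grasp point, in mm); z points along the fingers, y is the line along which they close (so a half turn about z gives the same grasp; the last joint's range is limited). The gripper opens to 88 mm and grips with 3 to 60 N. Pads are 18 mm wide; open, the fingers measure 123 mm over their backs; the gripper's body (75 mm by 187 mm) begins 45 mm behind the grasp point.
Start: joints at [1.251, 0.536, -0.004, 1.538, 0.003, 1.067, -0.071], TCP at [163.201, -629.171, 238.716] pointing down, gripper open.
Joint ranges: [-2.7, 2.7], [-0.37, 2.16], [-1.27, 1.26], [0.24, 2.4], [-1.31, 4.45], [0.19, 1.91], [-2.76, 2.76]. Speed limits (rad/s): [2.39, 2.39, 3.14, 3.14, 3.14, 3.14, 3.14].

## Interface

Orientations are given as a unit quaternion [x, y, z, w].
In Python, from station import readout, optics, bot gives the robot as it stands.
- The arm moves only by the tool step_arm, never from a script. Its argument "increments" is a list of rows, each an object of numbers: "x", "y", "z": the shift along the tool's x, y, z scaled (see below); "wx", "wy", "wz": the turn, a rotation vector about the tool's x, y, z scaled (see below); "jaw": the gripper's target within -1 to 1 (fully open at 1, half-way at 0, shut at -1). A call has exactly 10 rows; each row is the pose to reach, as a shift and turn from the pose commanded when the call began, along the tool's axes at that moment; what a row does not reach only later rows make up. The controller multiplies each number of a shift by 0.6 m and each number of a turn by 0.5 rad. A row lasts 1/8 s, in which the tool goes at most 62.5 mm and 10.7 degrees, less where a joint would pass 70% of its speed; a pose out of reach is approached as far as the arm can. A call with a number of a shift or a turn outside -1 to 1 is refused whole. A call with a gripper value outside its range is refused whole. The fingers move at their own pace and stop on an object; "squeeze" is the grip in N (left out, the last holds). Time passes only in rows, so rows that repeat a pose let the fingers close, or fill a call up. It gives the time, the measured TCP pose, the force, the opening and the grip force at its end, in the units of the state.
- readout.observe(): the state, without advancing time (a new reading comes with each control period).
- optics.capture(name): name is "scene" or "top"; returns the picture (480x640x3 uint8, red, green, blue); there is no depth.
- optics.get_calibration(name): a dict with "mtx" (3x3 intrinsics, pixels), "rvec" (rotation vector, rad) and "tvec" (3), from world to camera coordinates, as OpenCV has them. Camera axes: x right, y down, z forward; pixel columns grow to the right and rows downward; lengths in mm; the calibration is good to about 2 mm. A picture is of the moment at which its call begins. get_calibration takes no time and is no camera call.
- bot.job_done(): hands the job in; it is judged then, once.
The state is a dict: "time_s": time; "q": joint angles; "joint_vel": joint speeds; "tau": joint torques, N m; "position": TCP position; "ee_rot": TCP orientation; "ft_force": force on the tool from outside, world axes, zero at the start; "moment": the same for the moment, N m; "opening": opening from 0.0 (shut) to 1.0 (fully open); "finger_force": force on a finger pad.
Only numpy, scipy, OpenCV 4.12 (cv2) and the standard library are available. Lean on these libraries where they do the work, as an engineer would, in place of code of your own. Each camera call takes 0.05 s, during which the arm holds its last target. There are 200 camera calls.

## Working session

There is one attempt and no reset: what is moved stays moved. The work goes in short steps, Python scripts to look and compute and a tool call to move; the robot and the scene stay as the last step left them, time stands still between calls to the robot, and variables do not carry over. Pictures are saved under pics/ and viewed, at most 10 in all, crops included, and the job is handed in when it is done.

Besides the shell and the picture viewer there is one more tool, called after "Call:" by a JSON object that holds its "name" and its "arguments", one argument or row to a line. step_arm: Moves the arm, as the interface text tells. Shifts and turns lie within -1 to 1; 1 stands for 0.6 m of shift or 0.5 rad of turn. Its arguments: {"type":"object","properties":{"increments":{"type":"array"},"squeeze":{"type":"number"}},"required":["increments"]}

```bash
mkdir -p pics; python3 - <<'E'
from station import readout, optics, bot
import cv2
for n in ("scene","top"):
    im=optics.capture(n); cv2.imwrite(f"pics/{n}0.png",im[:,:,::-1])
    c=optics.get_calibration(n); print(n,c)
print(readout.observe(), bot.grasp_offset)
E
```

```text
scene {'mtx': array([[548.66987042,   0.        , 330.50117957],
       [  0.        , 548.66987042, 242.68429801],
       [  0.        ,   0.        ,   1.        ]]), 'rvec': array([ 0.7219367 , -2.5755088 ,  1.15531604]), 'tvec': array([569.11645617, 310.58284816, 917.0859853 ])}
top {'mtx': array([[517.6782559 ,   0.        , 324.81826194],
       [  0.        , 517.6782559 , 241.48171562],
       [  0.        ,   0.        ,   1.        ]]), 'rvec': array([ 2.14541542, -2.08086252,  0.21855926]), 'tvec': array([-33.6240523 , 672.81561948, 830.84996857])}
{'time_s': 0.1, 'q': array([ 1.25077771,  0.5371201 , -0.00442147,  1.53873323,  0.00261324,
        1.06731193, -0.07119559]), 'joint_vel': array([-0.00180522, -0.00059615,  0.00191829, -0.00233984, -0.00212596,
        0.00159212, -0.00119285]), 'tau': array([ 2.85023954e-03, -5.72072697e+01,  9.94165130e-01, -2.52228945e+01,
       -5.61543263e-02,  1.34312621e-02,  4.69268400e-05]), 'position': array([ 163.05423549, -628.65569447,  237.92363753]), 'ee_rot': array([ 9.91953228e-01,  1.26602446e-01, -1.66313495e-04, -7.65692553e-04]), 'ft_force': array([-0.66200924,  0.28938595,  0.02967605]), 'moment': array([ 0.01724161, -0.00674   ,  0.02582379]), 'finger_force': 0.0, 'opening': 0.998096335621991} 18.700000000000003
```

View pics/scene0.png

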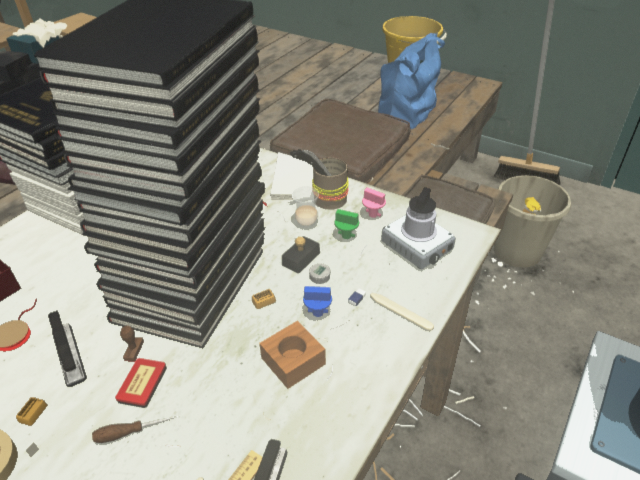

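View pics/top0.png

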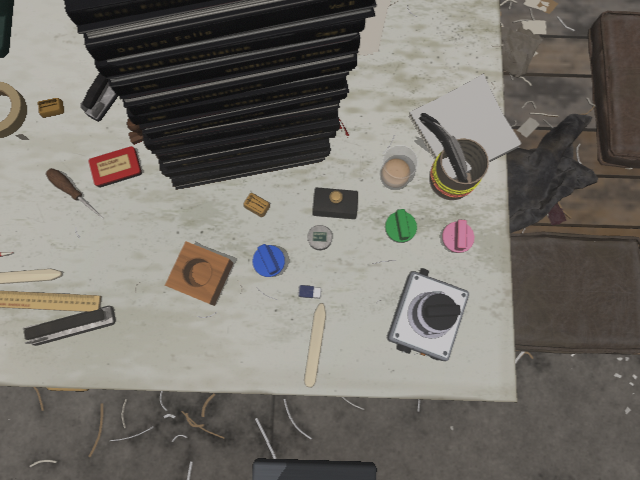

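```bash
cat > h.py <<'E'
import numpy as np, cv2
from station import readout, optics, bot
C={n:optics.get_calibration(n) for n in("scene","top")}
def ray(n,u,v):
    c=C[n]; R=cv2.Rodrigues(c["rvec"])[0]
    d=R.T@np.linalg.inv(c["mtx"])@[u,v,1]; return -R.T@c["tvec"],d
def onz(n,u,v,z):
    o,d=ray(n,u,v); return o+d*(z-o[2])/d[2]
def proj(n,p):
    c=C[n]; return cv2.projectPoints(np.array(p,float).reshape(-1,3),c["rvec"],c["tvec"],c["mtx"],None)[0][:,0]
def crop(im,x,y,w,h,s): return cv2.resize(im[y:y+h,x:x+w],(int(w*s),int(h*s)),interpolation=cv2.INTER_CUBIC)
E
python3 - <<'E'
from h import *
a=cv2.imread("pics/top0.png");b=cv2.imread("pics/scene0.png")
o=np.vstack([np.hstack([crop(a,380,260,100,75,4),crop(b,370,180,100,75,4)]),np.hstack([crop(a,150,230,100,75,4),crop(b,245,315,100,75,4)])])
cv2.imwrite("pics/c0.png",o)
for n in C: print(n,ray(n,320,240)[0])
print(onz("top",200,272,46),onz("top",428,315,50),onz("top",437,312,102),onz("top",505,400,0),onz("top",0,385,0),onz("top",315,470,0))
print(onz("scene",293,346,46),proj("top",[163,-629,238]))
for n,u,v in(("tin",320,237),("eraser",310,292),("weight",335,203),("blue",269,260),("green",401,226),("pink",458,236)):print(n,onz("top",u,v,20))
E
```

```text
scene [230.78576067 703.76013972 844.31128685]
top [489.78176508 -15.37594675 950.78941299]
[616.7065225  205.18653398  46.        ] [ 553.41299334 -195.0967186    50.        ] [ 555.04101756 -199.44608497  102.        ] [ 412.06004283 -339.50262978    0.        ] [410.90198363 553.85878937   0.        ] [286.65059236  -8.11434063   0.        ]
[615.44473735 214.12058049  46.        ] [[818.94751164 639.33118911]]
tin [691.98284451  -3.81464017  20.        ]
eraser [590.17405419  10.92686261  20.        ]
weight [757.73140765 -29.70496118  20.        ]
blue [646.23502451  87.70280503  20.        ]
green [ 717.42571573 -152.8581465    20.        ]
pink [ 701.73926881 -257.89222727   20.        ]
```

View pics/c0.png

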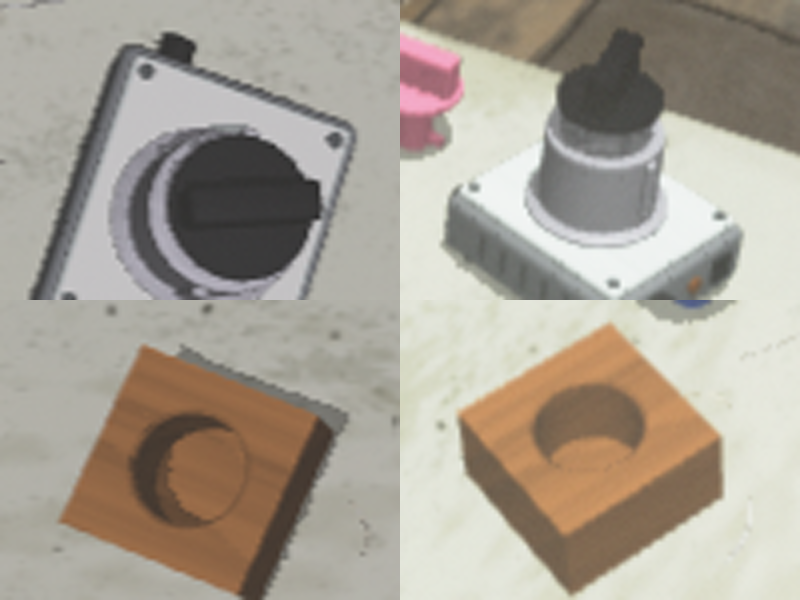

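```bash
python3 - <<'E'
from h import *
a=cv2.imread("pics/top0.png")
o=np.hstack([crop(a,383,262,92,105,5)])
cv2.imwrite("pics/c1.png",o)
T=[(142,345),(330,412),(240,597),(62,520)]; S=[(610,324),(720,437),(570,535),(460,415)]
P=np.array([onz("top",150+u/4,230+(v-300)/4,46) for u,v in T]);Q=np.array([onz("scene",245+(u-400)/4,315+(v-300)/4,46) for u,v in S])
print(P,P.mean(0),Q,Q.mean(0),sep="\n")
print("hole", onz("top",150+189.5/4,230+(470-300)/4,46), onz("scene",245+189/4,315+127/4,46))
E
```

```text
[[671.1533342  235.40510398  46.        ]
 [643.46372662 149.64732517  46.        ]
 [560.72780584 183.32018551  46.        ]
 [591.90520275 263.74733162  46.        ]]
[616.81251735 208.02998657  46.        ]
[[641.38078792 161.19936486  46.        ]
 [562.08202309 190.28592701  46.        ]
 [589.85769208 268.30591133  46.        ]
 [669.63022578 241.00726461  46.        ]]
[615.73768222 215.19961695  46.        ]
hole [615.67751561 209.73435059  46.        ] [615.65150577 216.21525503  46.        ]
```

View pics/c1.png

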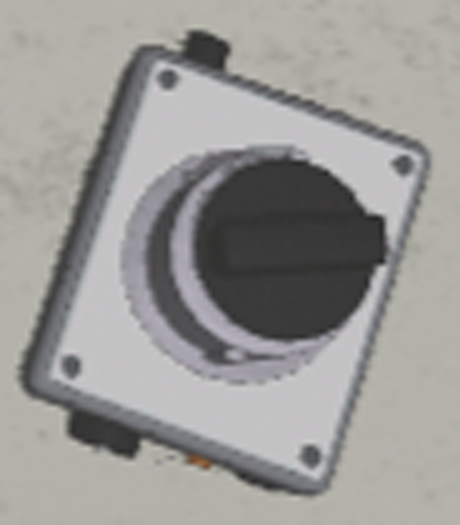

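```bash
python3 - <<'E'
from h import *
t=lambda u,v,z:onz("top",383+u/5,262+v/5,z).round(1)
s=lambda u,v,z:onz("scene",370+(u-400)/4,180+v/4,z).round(1)
sc=[t(*p,50) for p in[(167,79),(403,164),(311,456),(71,366)]]
print("screws",sc,np.mean(sc,0))
e=sc[0]+sc[1]-sc[2]-sc[3];print("xaxis deg",np.degrees(np.arctan2(e[1],e[0])))
e=sc[0]+sc[3]-sc[1]-sc[2];print("yaxis deg",np.degrees(np.arctan2(e[1],e[0])))
print("scene screws",s(474,187,50),s(720,215,50),s(613,283,50))
print("disc",t(286,249,126),t(193,249,126),t(378,249,126),"scene",s(610,97,126),s(556,97,126),s(664,97,126))
w=[t(*p,152) for p in[(385,213),(386,264),(220,222),(222,272)]]
print("wing",w,np.mean(w,0)); e=w[2]+w[3]-w[0]-w[1];print(np.degrees(np.arctan2(e[1],e[0])))
print("pip",t(235,355,100), "neck ring",t(172,249,102))
print("wing scene ends top",s(625,30,152))
E
```

```text
screws [array([ 617.5, -175.4,   50. ]), array([ 590.2, -257.5,   50. ]), array([ 489.7, -223.7,   50. ]), array([ 517.4, -141.9,   50. ])] [ 553.7   -199.625   50.   ]
xaxis deg -18.546269133254587
yaxis deg 71.44976807407224
scene screws [ 618.3 -170.9   50. ] [ 490.6 -219.6   50. ] [ 518.2 -137.7   50. ]
disc [ 553.7 -199.3  126. ] [ 552.8 -169.8  126. ] [ 554.6 -228.5  126. ] scene [ 553.1 -191.7  126. ] [ 577.8 -176.8  126. ] [ 528.4 -206.5  126. ]
wing [array([ 563.6, -224.2,  152. ]), array([ 548. , -224.1,  152. ]), array([ 559.3, -173.3,  152. ]), array([ 544.1, -173.8,  152. ])] [ 553.75 -198.85  152.  ]
94.63242305654127
pip [ 521.  -188.1  100. ] neck ring [ 554.4 -167.5  102. ]
wing scene ends top [ 558.9 -217.2  152. ]
```

```bash
cat >> h.py <<'E'
def plan(cur,phi,tgt,phit):
    "world TCP move (mm, deg yaw of tool y) -> step numbers"
    a=np.radians(phi+90); b=np.radians(phi); d=np.subtract(tgt,cur)
    dw=(phit-phi+180)%360-180
    print("x %.4f y %.4f z %.4f wz %.4f"%((d[0]*np.cos(a)+d[1]*np.sin(a))/600,(d[0]*np.cos(b)+d[1]*np.sin(b))/600,-d[2]/600,-np.radians(dw)/.5))
def pose():
    s=readout.observe(); from scipy.spatial.transform import Rotation as R
    y=R.from_quat(s["ee_rot"]).as_matrix()
    return s["position"].round(1),np.degrees(np.arctan2(y[1,1],y[0,1])).round(2),y[:,2].round(3)
E
python3 - <<'E'
from h import *
print(pose()); plan([163.2,-629.2,238.7],-75.45,[553.7,-197,215],4.6)
E
```

```text
(array([ 163.1, -628.7,  237.9]), np.float64(-75.45), array([-0.001,  0.001, -1.   ]))
x 0.8109 y -0.5337 z 0.0395 wz -2.7943
```

Call:
{"name": "step_arm", "arguments": {
  "increments": [
    {"x": 0.081,"y": -0.053,"z": 0.004,"wz": -0.1,"jaw": 1},
    {"x": 0.17,"y": -0.11,"z": 0.008,"wz": -0.2,"jaw": 1},
    {"x": 0.26,"y": -0.17,"z": 0.012,"wz": -0.3,"jaw": 1},
    {"x": 0.35,"y": -0.23,"z": 0.016,"wz": -0.4,"jaw": 1},
    {"x": 0.44,"y": -0.29,"z": 0.02,"wz": -0.5,"jaw": 1},
    {"x": 0.53,"y": -0.35,"z": 0.025,"wz": -0.6,"jaw": 1},
    {"x": 0.62,"y": -0.41,"z": 0.03,"wz": -0.7,"jaw": 1},
    {"x": 0.71,"y": -0.47,"z": 0.035,"wz": -0.8,"jaw": 1},
    {"x": 0.811,"y": -0.5337,"z": 0.0395,"wz": -0.93,"jaw": 1},
    {"x": 0.811,"y": -0.5337,"z": 0.0395,"wz": -0.93,"jaw": 1}
  ]
}}

```text
invalid input
```

Call:
{"name": "step_arm", "arguments": {
  "increments": [
    {"wz": -0.2,"jaw": 1},
    {"wz": -0.4,"jaw": 1},
    {"wz": -0.6,"jaw": 1},
    {"wz": -0.8,"jaw": 1},
    {"wz": -0.93,"jaw": 1},
    {"wz": -0.93,"jaw": 1},
    {"wz": -0.93,"jaw": 1},
    {"wz": -0.93,"jaw": 1},
    {"wz": -0.93,"jaw": 1},
    {"wz": -0.93,"jaw": 1}
  ]
}}

```text
invalid input
```

Call:
{"name": "step_arm", "arguments": {
  "increments": [
    {"wz": -0.2,"jaw": 1},
    {"wz": -0.4,"jaw": 1},
    {"wz": -0.6,"jaw": 1},
    {"wz": -0.8,"jaw": 1},
    {"wz": -0.93,"jaw": 1},
    {"wz": -0.93,"jaw": 1},
    {"wz": -0.93,"jaw": 1},
    {"wz": -0.93,"jaw": 1},
    {"wz": -0.93,"jaw": 1},
    {"wz": -0.93,"jaw": 1}
  ]
}}

```text
invalid input
```

```bash
python3 - <<'E'
from h import *
print(pose(),readout.observe()["time_s"],readout.observe()["q"],readout.observe()["ft_force"])
ims=[optics.capture(n)[:,:,::-1] for n in("top","scene")]
cv2.imwrite("pics/top1.png",ims[0]);cv2.imwrite("pics/scene1.png",ims[1])
p=pose()[0]
for n in C: print(n,proj(n,[p]))
cv2.imwrite("pics/c2.png",np.hstack([crop(ims[0],360,240,130,150,3),crop(ims[1],370,110,130,150,3)]))
E
```

```text
(array([ 163.1, -628.7,  237.9]), np.float64(-75.45), array([-0.001,  0.001, -1.   ])) 0.1 [ 1.25077771  0.5371201  -0.00442147  1.53873323  0.00261324  1.06731193
 -0.07119559] [-0.66200924  0.28938595  0.02967605]
scene [[670.0209992  116.67503306]]
top [[818.92345272 639.32269104]]
```

View pics/c2.png

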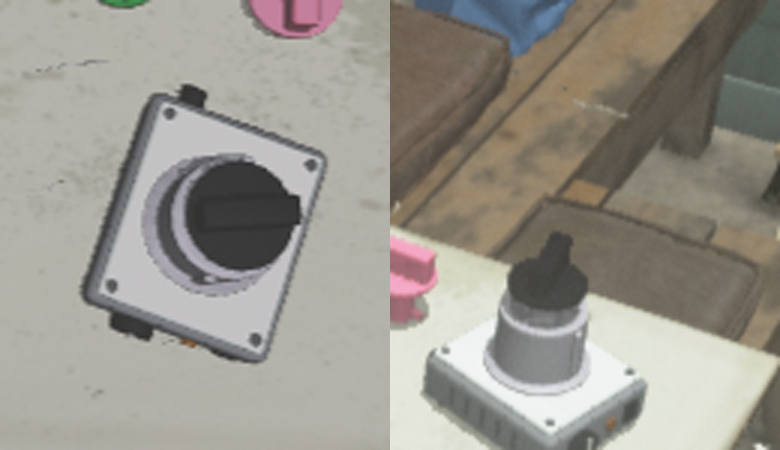

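The move was refused, and the picture shows the scene unchanged (cap disc still near pixel (440,312) in top). I'll retry with all seven keys in each row.

Call:
{"name": "step_arm", "arguments": {
  "increments": [
    {"x": 0.081,"y": -0.053,"z": 0.004,"wx": 0,"wy": 0,"wz": -0.1,"jaw": 1},
    {"x": 0.17,"y": -0.11,"z": 0.008,"wx": 0,"wy": 0,"wz": -0.2,"jaw": 1},
    {"x": 0.26,"y": -0.17,"z": 0.012,"wx": 0,"wy": 0,"wz": -0.3,"jaw": 1},
    {"x": 0.35,"y": -0.23,"z": 0.016,"wx": 0,"wy": 0,"wz": -0.4,"jaw": 1},
    {"x": 0.44,"y": -0.29,"z": 0.02,"wx": 0,"wy": 0,"wz": -0.5,"jaw": 1},
    {"x": 0.53,"y": -0.35,"z": 0.025,"wx": 0,"wy": 0,"wz": -0.6,"jaw": 1},
    {"x": 0.62,"y": -0.41,"z": 0.03,"wx": 0,"wy": 0,"wz": -0.7,"jaw": 1},
    {"x": 0.71,"y": -0.47,"z": 0.035,"wx": 0,"wy": 0,"wz": -0.8,"jaw": 1},
    {"x": 0.811,"y": -0.5337,"z": 0.0395,"wx": 0,"wy": 0,"wz": -0.93,"jaw": 1},
    {"x": 0.811,"y": -0.5337,"z": 0.0395,"wx": 0,"wy": 0,"wz": -0.93,"jaw": 1}
  ],
  "squeeze": 40
}}

```text
time_s: 1.45
position: [556.1, -192.5, 214.8]
ee_rot: [0.935, 0.355, 0.001, -0.001]
ft_force: [-1.0, 0.2, -0.4]
opening: 0.999
finger_force: 0.0
```

Call:
{"name": "step_arm", "arguments": {
  "increments": [
    {"x": 0,"y": 0,"z": 0,"wx": 0,"wy": 0,"wz": -0.3,"jaw": 1},
    {"x": 0,"y": 0,"z": 0,"wx": 0,"wy": 0,"wz": -0.6,"jaw": 1},
    {"x": 0,"y": 0,"z": 0,"wx": 0,"wy": 0,"wz": -0.93,"jaw": 1},
    {"x": 0,"y": 0,"z": 0,"wx": 0,"wy": 0,"wz": -0.93,"jaw": 1},
    {"x": 0,"y": 0,"z": 0,"wx": 0,"wy": 0,"wz": -0.93,"jaw": 1},
    {"x": 0,"y": 0,"z": 0,"wx": 0,"wy": 0,"wz": -0.93,"jaw": 1},
    {"x": 0,"y": 0,"z": 0,"wx": 0,"wy": 0,"wz": -0.93,"jaw": 1},
    {"x": 0,"y": 0,"z": 0,"wx": 0,"wy": 0,"wz": -0.93,"jaw": 1},
    {"x": 0,"y": 0,"z": 0,"wx": 0,"wy": 0,"wz": -0.93,"jaw": 1},
    {"x": 0,"y": 0,"z": 0,"wx": 0,"wy": 0,"wz": -0.93,"jaw": 1}
  ]
}}

```text
time_s: 2.7
position: [553.8, -197.0, 215.0]
ee_rot: [0.83, 0.558, -0.0, -0.0]
ft_force: [-0.3, 0.2, 0.4]
opening: 1.001
finger_force: 0.0
```

Call:
{"name": "step_arm", "arguments": {
  "increments": [
    {"x": 0,"y": 0,"z": 0,"wx": 0,"wy": 0,"wz": -0.3,"jaw": 1},
    {"x": 0,"y": 0,"z": 0,"wx": 0,"wy": 0,"wz": -0.6,"jaw": 1},
    {"x": 0,"y": 0,"z": 0,"wx": 0,"wy": 0,"wz": -0.93,"jaw": 1},
    {"x": 0,"y": 0,"z": 0,"wx": 0,"wy": 0,"wz": -0.93,"jaw": 1},
    {"x": 0,"y": 0,"z": 0,"wx": 0,"wy": 0,"wz": -0.93,"jaw": 1},
    {"x": 0,"y": 0,"z": 0,"wx": 0,"wy": 0,"wz": -0.93,"jaw": 1},
    {"x": 0,"y": 0,"z": 0,"wx": 0,"wy": 0,"wz": -0.93,"jaw": 1},
    {"x": 0,"y": 0,"z": 0,"wx": 0,"wy": 0,"wz": -0.93,"jaw": 1},
    {"x": 0,"y": 0,"z": 0,"wx": 0,"wy": 0,"wz": -0.93,"jaw": 1},
    {"x": 0,"y": 0,"z": 0,"wx": 0,"wy": 0,"wz": -0.93,"jaw": 1}
  ]
}}

```text
time_s: 3.95
position: [553.8, -197.0, 215.0]
ee_rot: [0.679, 0.734, -0.0, -0.0]
ft_force: [-0.7, 0.7, -0.8]
opening: 1.0
finger_force: 0.0
```

```bash
python3 - <<'E'
from h import *
print(pose(),readout.observe()["time_s"],readout.observe()["q"],readout.observe()["ft_force"])
ims=[optics.capture(n)[:,:,::-1] for n in("top","scene")]
cv2.imwrite("pics/top2.png",ims[0]);cv2.imwrite("pics/scene2.png",ims[1])
p=pose()[0]
for n in C: print(n,proj(n,[p]))
cv2.imwrite("pics/c3.png",np.hstack([crop(ims[0],360,240,130,150,3),crop(ims[1],370,110,130,150,3)]))
E
```

```text
(array([ 553.8, -197. ,  215. ]), np.float64(4.47), array([-0., -0., -1.])) 3.95 [ 0.61537346  0.50191622 -0.47356452  1.70948226  0.2648413   0.99424104
  0.12429913] [-0.6587713   0.69008314 -0.81397303]
scene [[427.86815037 168.05595518]]
top [[452.50898642 307.18398252]]
```

View pics/c3.png

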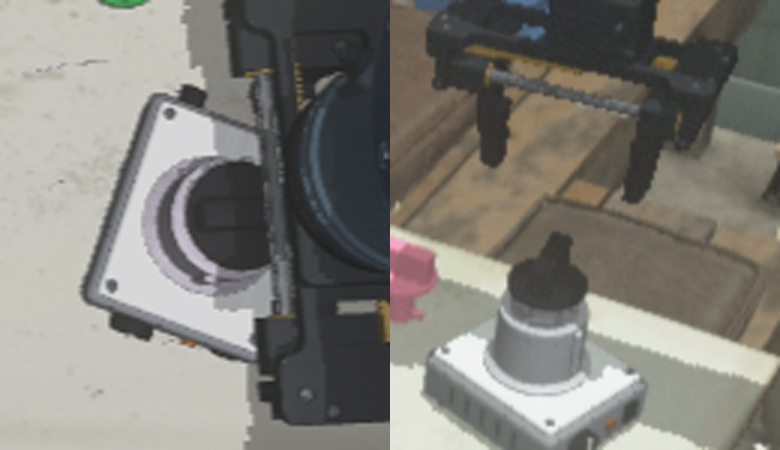

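Call:
{"name": "step_arm", "arguments": {
  "increments": [
    {"x": -0.0033,"y": 0,"z": 0.03,"wx": 0,"wy": 0,"wz": 0,"jaw": 1},
    {"x": -0.0033,"y": 0,"z": 0.07,"wx": 0,"wy": 0,"wz": 0,"jaw": 1},
    {"x": -0.0033,"y": 0,"z": 0.11,"wx": 0,"wy": 0,"wz": 0,"jaw": 1},
    {"x": -0.0033,"y": 0,"z": 0.13,"wx": 0,"wy": 0,"wz": 0,"jaw": 1},
    {"x": -0.0033,"y": 0,"z": 0.143,"wx": 0,"wy": 0,"wz": 0,"jaw": 1},
    {"x": -0.0033,"y": 0,"z": 0.143,"wx": 0,"wy": 0,"wz": 0,"jaw": 1},
    {"x": -0.0033,"y": 0,"z": 0.143,"wx": 0,"wy": 0,"wz": 0,"jaw": -1},
    {"x": -0.0033,"y": 0,"z": 0.143,"wx": 0,"wy": 0,"wz": 0,"jaw": -1},
    {"x": -0.0033,"y": 0,"z": 0.143,"wx": 0,"wy": 0,"wz": 0,"jaw": -1},
    {"x": -0.0033,"y": 0,"z": 0.143,"wx": 0,"wy": 0,"wz": 0,"jaw": -1}
  ],
  "squeeze": 45
}}

```text
time_s: 5.3
position: [554.0, -199.0, 129.4]
ee_rot: [0.679, 0.734, 0.0, 0.0]
ft_force: [0.5, 0.3, 0.7]
opening: 0.569
finger_force: 0.0
```

```bash
python3 - <<'E'
from h import *
s=readout.observe();print(pose(),s["ft_force"],s["moment"],s["opening"],s["finger_force"])
E
```

```text
(array([ 554. , -199. ,  129.4]), np.float64(4.47), array([ 0., -0., -1.])) [0.50728772 0.3481748  0.73715619] [-0.06525837 -0.06536072 -0.00217514] 0.5691342212764319 0.0
```

Still closing; hold on.

Call:
{"name": "step_arm", "arguments": {
  "increments": [
    {"x": 0,"y": 0,"z": 0,"wx": 0,"wy": 0,"wz": 0,"jaw": -1},
    {"x": 0,"y": 0,"z": 0,"wx": 0,"wy": 0,"wz": 0,"jaw": -1},
    {"x": 0,"y": 0,"z": 0,"wx": 0,"wy": 0,"wz": 0,"jaw": -1},
    {"x": 0,"y": 0,"z": 0,"wx": 0,"wy": 0,"wz": 0,"jaw": -1},
    {"x": 0,"y": 0,"z": 0,"wx": 0,"wy": 0,"wz": 0,"jaw": -1},
    {"x": 0,"y": 0,"z": 0,"wx": 0,"wy": 0,"wz": 0,"jaw": -1},
    {"x": 0,"y": 0,"z": 0,"wx": 0,"wy": 0,"wz": 0,"jaw": -1},
    {"x": 0,"y": 0,"z": 0,"wx": 0,"wy": 0,"wz": 0,"jaw": -1},
    {"x": 0,"y": 0,"z": 0,"wx": 0,"wy": 0,"wz": 0,"jaw": -1},
    {"x": 0,"y": 0,"z": 0,"wx": 0,"wy": 0,"wz": 0,"jaw": -1}
  ]
}}

```text
time_s: 6.55
position: [554.5, -198.9, 129.3]
ee_rot: [0.679, 0.734, 0.0, 0.0]
ft_force: [5.2, -0.7, -2.9]
opening: 0.179
finger_force: 44.8
```

Call:
{"name": "step_arm", "arguments": {
  "increments": [
    {"x": 0,"y": 0.0012,"z": 0.0005,"wx": 0,"wy": 0,"wz": 0,"jaw": -1},
    {"x": 0,"y": 0.0012,"z": 0.0015,"wx": 0,"wy": 0,"wz": 0,"jaw": -1},
    {"x": 0,"y": 0.0012,"z": 0.0025,"wx": 0,"wy": 0,"wz": 0,"jaw": -1},
    {"x": 0,"y": 0.0012,"z": 0.0035,"wx": 0,"wy": 0,"wz": 0,"jaw": -1},
    {"x": 0,"y": 0.0012,"z": 0.0042,"wx": 0,"wy": 0,"wz": 0,"jaw": -1},
    {"x": 0,"y": 0.0012,"z": 0.005,"wx": 0,"wy": 0,"wz": 0,"jaw": -1},
    {"x": 0,"y": 0.0012,"z": 0.005,"wx": 0,"wy": 0,"wz": 0,"jaw": -1},
    {"x": 0,"y": 0.0012,"z": 0.005,"wx": 0,"wy": 0,"wz": 0,"jaw": -1},
    {"x": 0,"y": 0.0012,"z": 0.005,"wx": 0,"wy": 0,"wz": 0,"jaw": -1},
    {"x": 0,"y": 0.0012,"z": 0.005,"wx": 0,"wy": 0,"wz": 0,"jaw": -1}
  ]
}}

```text
time_s: 7.8
position: [554.9, -199.0, 127.4]
ee_rot: [0.679, 0.734, -0.0, 0.0]
ft_force: [0.4, 1.0, 9.9]
opening: 0.177
finger_force: 44.8
```

```bash
python3 - <<'E'
from h import *
s=readout.observe();print(pose(),s["ft_force"],s["moment"],s["opening"],s["finger_force"])
E
```

```text
(array([ 554.9, -199. ,  127.4]), np.float64(4.46), array([ 0.   , -0.001, -1.   ])) [0.38183378 0.99980025 9.89027116] [ 0.11256138 -0.18097851  0.00708032] 0.1774360851759112 44.789041571784765
```

Call:
{"name": "step_arm", "arguments": {
  "increments": [
    {"x": 0,"y": 0,"z": 0.001,"wx": 0,"wy": 0,"wz": 0,"jaw": -1},
    {"x": 0,"y": 0,"z": 0.002,"wx": 0,"wy": 0,"wz": 0,"jaw": -1},
    {"x": 0,"y": 0,"z": 0.003,"wx": 0,"wy": 0,"wz": 0,"jaw": -1},
    {"x": 0,"y": 0,"z": 0.004,"wx": 0,"wy": 0,"wz": 0,"jaw": -1},
    {"x": 0,"y": 0,"z": 0.005,"wx": 0,"wy": 0,"wz": 0,"jaw": -1},
    {"x": 0,"y": 0,"z": 0.005,"wx": 0,"wy": 0,"wz": 0,"jaw": -1},
    {"x": 0,"y": 0,"z": 0.005,"wx": 0,"wy": 0,"wz": 0,"jaw": -1},
    {"x": 0,"y": 0,"z": 0.005,"wx": 0,"wy": 0,"wz": 0,"jaw": -1},
    {"x": 0,"y": 0,"z": 0.005,"wx": 0,"wy": 0,"wz": 0,"jaw": -1},
    {"x": 0,"y": 0,"z": 0.005,"wx": 0,"wy": 0,"wz": 0,"jaw": -1}
  ]
}}

```text
time_s: 9.05
position: [554.9, -199.0, 124.6]
ee_rot: [0.679, 0.734, -0.0, 0.0]
ft_force: [-0.7, 0.1, 10.8]
opening: 0.178
finger_force: 44.8
```

Call:
{"name": "step_arm", "arguments": {
  "increments": [
    {"x": 0,"y": 0,"z": 0.001,"wx": 0,"wy": 0,"wz": 0,"jaw": -1},
    {"x": 0,"y": 0,"z": 0.002,"wx": 0,"wy": 0,"wz": 0,"jaw": -1},
    {"x": 0,"y": 0,"z": 0.003,"wx": 0,"wy": 0,"wz": 0,"jaw": -1},
    {"x": 0,"y": 0,"z": 0.004,"wx": 0,"wy": 0,"wz": 0,"jaw": -1},
    {"x": 0,"y": 0,"z": 0.004,"wx": 0,"wy": 0,"wz": 0,"jaw": -1},
    {"x": 0,"y": 0,"z": 0.004,"wx": 0,"wy": 0,"wz": 0,"jaw": -1},
    {"x": 0,"y": 0,"z": 0.004,"wx": 0,"wy": 0,"wz": 0,"jaw": -1},
    {"x": 0,"y": 0,"z": 0.004,"wx": 0,"wy": 0,"wz": 0,"jaw": -1},
    {"x": 0,"y": 0,"z": 0.004,"wx": 0,"wy": 0,"wz": 0,"jaw": -1},
    {"x": 0,"y": 0,"z": 0.004,"wx": 0,"wy": 0,"wz": 0,"jaw": -1}
  ]
}}

```text
time_s: 10.3
position: [555.0, -199.0, 122.4]
ee_rot: [0.679, 0.734, -0.0, 0.0]
ft_force: [-0.0, 1.9, 12.7]
opening: 0.174
finger_force: 44.8
```

```bash
python3 - <<'E'
from h import *
s=readout.observe();print(pose(),s["ft_force"],s["moment"],s["opening"],s["finger_force"])
E
```

```text
(array([ 555. , -199. ,  122.4]), np.float64(4.46), array([ 0.   , -0.001, -1.   ])) [-0.03515657  1.93404543 12.65843582] [0.21009264 0.05766996 0.06024494] 0.17388730934678212 44.78674374287948
```

Call:
{"name": "step_arm", "arguments": {
  "increments": [
    {"x": 0,"y": 0,"z": 0.001,"wx": 0,"wy": 0,"wz": 0,"jaw": -1},
    {"x": 0,"y": 0,"z": 0.002,"wx": 0,"wy": 0,"wz": 0,"jaw": -1},
    {"x": 0,"y": 0,"z": 0.002,"wx": 0,"wy": 0,"wz": 0,"jaw": -1},
    {"x": 0,"y": 0,"z": 0.002,"wx": 0,"wy": 0,"wz": 0,"jaw": -1},
    {"x": 0,"y": 0,"z": 0.002,"wx": 0,"wy": 0,"wz": 0,"jaw": -1},
    {"x": 0,"y": 0,"z": 0.002,"wx": 0,"wy": 0,"wz": 0,"jaw": -1},
    {"x": 0,"y": 0,"z": 0.002,"wx": 0,"wy": 0,"wz": 0,"jaw": -1},
    {"x": 0,"y": 0,"z": 0.002,"wx": 0,"wy": 0,"wz": 0,"jaw": -1},
    {"x": 0,"y": 0,"z": 0.002,"wx": 0,"wy": 0,"wz": 0,"jaw": -1},
    {"x": 0,"y": 0,"z": 0.002,"wx": 0,"wy": 0,"wz": 0,"jaw": -1}
  ]
}}

```text
time_s: 11.55
position: [555.2, -199.1, 122.1]
ee_rot: [0.679, 0.734, -0.0, 0.001]
ft_force: [-2.8, 0.8, 20.0]
opening: 0.178
finger_force: 44.8
```

Call:
{"name": "step_arm", "arguments": {
  "increments": [
    {"x": 0,"y": 0,"z": -0.001,"wx": 0,"wy": 0,"wz": 0,"jaw": -1},
    {"x": 0,"y": 0,"z": -0.002,"wx": 0,"wy": 0,"wz": 0,"jaw": -1},
    {"x": 0,"y": 0,"z": -0.0032,"wx": 0,"wy": 0,"wz": 0,"jaw": -1},
    {"x": 0,"y": 0,"z": -0.0032,"wx": 0,"wy": 0,"wz": 0,"jaw": -1},
    {"x": 0,"y": 0,"z": -0.0032,"wx": 0,"wy": 0,"wz": -0.05,"jaw": -1},
    {"x": 0,"y": 0,"z": -0.0032,"wx": 0,"wy": 0,"wz": -0.1,"jaw": -1},
    {"x": 0,"y": 0,"z": -0.0032,"wx": 0,"wy": 0,"wz": -0.15,"jaw": -1},
    {"x": 0,"y": 0,"z": -0.0032,"wx": 0,"wy": 0,"wz": -0.2,"jaw": -1},
    {"x": 0,"y": 0,"z": -0.0032,"wx": 0,"wy": 0,"wz": -0.2,"jaw": -1},
    {"x": 0,"y": 0,"z": -0.0032,"wx": 0,"wy": 0,"wz": -0.2,"jaw": -1}
  ]
}}

```text
time_s: 12.8
position: [555.0, -199.1, 123.1]
ee_rot: [0.642, 0.767, -0.0, 0.0]
ft_force: [0.5, 1.3, 12.1]
opening: 0.178
finger_force: 44.8
```

```bash
python3 - <<'E'
from h import *
s=readout.observe();print(pose(),s["ft_force"],s["moment"],s["opening"],s["finger_force"])
E
```

```text
(array([ 555. , -199.1,  123.1]), np.float64(10.18), array([ 0.   , -0.001, -1.   ])) [ 0.47544339  1.25379574 12.11291882] [ 0.17565723  0.0199772  -0.00401578] 0.17847526272926367 44.78866142802872
```

Call:
{"name": "step_arm", "arguments": {
  "increments": [
    {"x": 0,"y": 0,"z": 0,"wx": 0,"wy": 0,"wz": -0.12,"jaw": -1},
    {"x": 0,"y": 0,"z": 0,"wx": 0,"wy": 0,"wz": -0.24,"jaw": -1},
    {"x": 0,"y": 0,"z": 0,"wx": 0,"wy": 0,"wz": -0.36,"jaw": -1},
    {"x": 0,"y": 0,"z": 0,"wx": 0,"wy": 0,"wz": -0.48,"jaw": -1},
    {"x": 0,"y": 0,"z": 0,"wx": 0,"wy": 0,"wz": -0.6,"jaw": -1},
    {"x": 0,"y": 0,"z": 0,"wx": 0,"wy": 0,"wz": -0.72,"jaw": -1},
    {"x": 0,"y": 0,"z": 0,"wx": 0,"wy": 0,"wz": -0.84,"jaw": -1},
    {"x": 0,"y": 0,"z": 0,"wx": 0,"wy": 0,"wz": -0.95,"jaw": -1},
    {"x": 0,"y": 0,"z": 0,"wx": 0,"wy": 0,"wz": -1,"jaw": -1},
    {"x": 0,"y": 0,"z": 0,"wx": 0,"wy": 0,"wz": -1,"jaw": -1}
  ]
}}

```text
time_s: 14.05
position: [555.0, -199.1, 123.0]
ee_rot: [0.432, 0.902, -0.0, 0.0]
ft_force: [-0.0, 0.9, 12.6]
opening: 0.177
finger_force: 44.8
```

```bash
python3 - <<'E'
from h import *
s=readout.observe();print(pose(),s["ft_force"],s["moment"],s["opening"],s["q"])
E
```

```text
(array([ 555. , -199.1,  123. ]), np.float64(38.85), array([ 0.   , -0.001, -1.   ])) [-7.81685225e-03  8.79776988e-01  1.25736479e+01] [ 0.06591912 -0.06437549 -0.00306139] 0.1767638678975771 [ 0.68208452  0.6531047  -0.57218701  1.7629496   0.45085503  0.85872062
  0.58115548]
```

Call:
{"name": "step_arm", "arguments": {
  "increments": [
    {"x": 0,"y": 0,"z": 0,"wx": 0,"wy": 0,"wz": -0.12,"jaw": -1},
    {"x": 0,"y": 0,"z": 0,"wx": 0,"wy": 0,"wz": -0.24,"jaw": -1},
    {"x": 0,"y": 0,"z": 0,"wx": 0,"wy": 0,"wz": -0.36,"jaw": -1},
    {"x": 0,"y": 0,"z": 0,"wx": 0,"wy": 0,"wz": -0.48,"jaw": -1},
    {"x": 0,"y": 0,"z": 0,"wx": 0,"wy": 0,"wz": -0.6,"jaw": -1},
    {"x": 0,"y": 0,"z": 0,"wx": 0,"wy": 0,"wz": -0.72,"jaw": -1},
    {"x": 0,"y": 0,"z": 0,"wx": 0,"wy": 0,"wz": -0.84,"jaw": -1},
    {"x": 0,"y": 0,"z": 0,"wx": 0,"wy": 0,"wz": -0.95,"jaw": -1},
    {"x": 0,"y": 0,"z": 0,"wx": 0,"wy": 0,"wz": -1,"jaw": -1},
    {"x": 0,"y": 0,"z": 0,"wx": 0,"wy": 0,"wz": -1,"jaw": -1}
  ]
}}

```text
time_s: 15.3
position: [554.9, -199.3, 123.0]
ee_rot: [0.195, 0.981, -0.001, 0.0]
ft_force: [-0.7, 0.4, 11.3]
opening: 0.176
finger_force: 44.8
```

Call:
{"name": "step_arm", "arguments": {
  "increments": [
    {"x": 0,"y": 0,"z": 0,"wx": 0,"wy": 0,"wz": -0.05,"jaw": -1},
    {"x": 0,"y": 0,"z": 0,"wx": 0,"wy": 0,"wz": -0.1,"jaw": -1},
    {"x": 0,"y": 0,"z": 0,"wx": 0,"wy": 0,"wz": -0.14,"jaw": -1},
    {"x": 0,"y": 0,"z": 0,"wx": 0,"wy": 0,"wz": -0.14,"jaw": -1},
    {"x": 0,"y": 0,"z": 0,"wx": 0,"wy": 0,"wz": -0.14,"jaw": -1},
    {"x": 0,"y": 0,"z": 0,"wx": 0,"wy": 0,"wz": -0.14,"jaw": -1},
    {"x": 0,"y": 0,"z": 0,"wx": 0,"wy": 0,"wz": -0.14,"jaw": -1},
    {"x": 0,"y": 0,"z": 0,"wx": 0,"wy": 0,"wz": -0.14,"jaw": -1},
    {"x": 0,"y": 0,"z": 0,"wx": 0,"wy": 0,"wz": -0.14,"jaw": -1},
    {"x": 0,"y": 0,"z": 0,"wx": 0,"wy": 0,"wz": -0.14,"jaw": -1}
  ]
}}

```text
time_s: 16.55
position: [554.9, -199.3, 123.0]
ee_rot: [0.161, 0.987, -0.001, 0.0]
ft_force: [-0.4, 1.0, 11.6]
opening: 0.177
finger_force: 44.8
```

```bash
python3 - <<'E'
from h import *
s=readout.observe();print(pose(),s["ft_force"],s["moment"],s["opening"],s["finger_force"])
E
```

```text
(array([ 554.9, -199.3,  123. ]), np.float64(71.49), array([ 0.   , -0.002, -1.   ])) [-0.39679612  1.03329674 11.57604943] [ 0.02078182  0.02924074 -0.05246989] 0.17689979852315793 44.78887133183889
```

Call:
{"name": "step_arm", "arguments": {
  "increments": [
    {"x": 0,"y": 0,"z": -0.001,"wx": 0,"wy": 0,"wz": 0,"jaw": -1},
    {"x": 0,"y": 0,"z": -0.002,"wx": 0,"wy": 0,"wz": 0,"jaw": -1},
    {"x": 0,"y": 0,"z": -0.003,"wx": 0,"wy": 0,"wz": 0,"jaw": -1},
    {"x": 0,"y": 0,"z": -0.004,"wx": 0,"wy": 0,"wz": 0,"jaw": -1},
    {"x": 0,"y": 0,"z": -0.005,"wx": 0,"wy": 0,"wz": 0,"jaw": -1},
    {"x": 0,"y": 0,"z": -0.006,"wx": 0,"wy": 0,"wz": 0,"jaw": -1},
    {"x": 0,"y": 0,"z": -0.006,"wx": 0,"wy": 0,"wz": 0,"jaw": -1},
    {"x": 0,"y": 0,"z": -0.006,"wx": 0,"wy": 0,"wz": 0,"jaw": -1},
    {"x": 0,"y": 0,"z": -0.006,"wx": 0,"wy": 0,"wz": 0,"jaw": -1},
    {"x": 0,"y": 0,"z": -0.006,"wx": 0,"wy": 0,"wz": 0,"jaw": -1}
  ]
}}

```text
time_s: 17.8
position: [554.8, -199.3, 126.3]
ee_rot: [0.161, 0.987, -0.001, 0.0]
ft_force: [0.4, 0.5, 11.2]
opening: 0.178
finger_force: 44.8
```

Call:
{"name": "step_arm", "arguments": {
  "increments": [
    {"x": 0,"y": 0,"z": -0.003,"wx": 0,"wy": 0,"wz": 0,"jaw": -1},
    {"x": 0,"y": 0,"z": -0.006,"wx": 0,"wy": 0,"wz": 0,"jaw": -1},
    {"x": 0,"y": 0,"z": -0.01,"wx": 0,"wy": 0,"wz": 0,"jaw": -1},
    {"x": 0,"y": 0,"z": -0.014,"wx": 0,"wy": 0,"wz": 0,"jaw": -1},
    {"x": 0,"y": 0,"z": -0.018,"wx": 0,"wy": 0,"wz": 0,"jaw": -1},
    {"x": 0,"y": 0,"z": -0.022,"wx": 0,"wy": 0,"wz": 0,"jaw": -1},
    {"x": 0,"y": 0,"z": -0.026,"wx": 0,"wy": 0,"wz": 0,"jaw": -1},
    {"x": 0,"y": 0,"z": -0.03,"wx": 0,"wy": 0,"wz": 0,"jaw": -1},
    {"x": 0,"y": 0,"z": -0.035,"wx": 0,"wy": 0,"wz": 0,"jaw": -1},
    {"x": 0,"y": 0,"z": -0.04,"wx": 0,"wy": 0,"wz": 0,"jaw": -1}
  ]
}}

```text
time_s: 19.05
position: [554.2, -198.9, 149.0]
ee_rot: [0.161, 0.987, 0.0, -0.001]
ft_force: [-0.2, -0.0, -1.1]
opening: 0.18
finger_force: 44.8
```

```bash
python3 - <<'E'
from h import *
p,phi,_=pose(); print(p,phi)
# stem underside now; lift further, then stand
plan(p,phi,[616.3,209.5,p[2]+70],phi)
E
```

```text
[ 554.2 -198.9  149. ] 71.51
x 0.1177 y 0.6784 z -0.1167 wz -0.0000
```

Call:
{"name": "step_arm", "arguments": {
  "increments": [
    {"x": 0,"y": 0,"z": -0.04,"wx": 0,"wy": 0,"wz": 0,"jaw": -1},
    {"x": 0,"y": 0,"z": -0.09,"wx": 0,"wy": 0,"wz": 0,"jaw": -1},
    {"x": 0,"y": 0,"z": -0.117,"wx": 0,"wy": 0,"wz": 0,"jaw": -1},
    {"x": 0.01,"y": 0.05,"z": -0.117,"wx": 0,"wy": 0,"wz": 0,"jaw": -1},
    {"x": 0.024,"y": 0.14,"z": -0.117,"wx": 0,"wy": 0,"wz": 0,"jaw": -1},
    {"x": 0.04,"y": 0.23,"z": -0.117,"wx": 0,"wy": 0,"wz": 0,"jaw": -1},
    {"x": 0.055,"y": 0.32,"z": -0.117,"wx": 0,"wy": 0,"wz": 0,"jaw": -1},
    {"x": 0.071,"y": 0.41,"z": -0.117,"wx": 0,"wy": 0,"wz": 0,"jaw": -1},
    {"x": 0.087,"y": 0.5,"z": -0.117,"wx": 0,"wy": 0,"wz": 0,"jaw": -1},
    {"x": 0.101,"y": 0.58,"z": -0.117,"wx": 0,"wy": 0,"wz": 0,"jaw": -1}
  ]
}}

```text
time_s: 20.3
position: [607.3, 152.3, 219.0]
ee_rot: [0.16, 0.987, -0.0, -0.0]
ft_force: [0.2, -0.2, -1.4]
opening: 0.177
finger_force: 44.8
```

Call:
{"name": "step_arm", "arguments": {
  "increments": [
    {"x": 0.01,"y": 0.06,"z": 0,"wx": 0,"wy": 0,"wz": 0,"jaw": -1},
    {"x": 0.0167,"y": 0.0984,"z": 0,"wx": 0,"wy": 0,"wz": 0,"jaw": -1},
    {"x": 0.0167,"y": 0.0984,"z": 0,"wx": 0,"wy": 0,"wz": 0,"jaw": -1},
    {"x": 0.0167,"y": 0.0984,"z": 0,"wx": 0,"wy": 0,"wz": 0,"jaw": -1},
    {"x": 0.0167,"y": 0.0984,"z": 0.02,"wx": 0,"wy": 0,"wz": 0,"jaw": -1},
    {"x": 0.0167,"y": 0.0984,"z": 0.05,"wx": 0,"wy": 0,"wz": 0,"jaw": -1},
    {"x": 0.0167,"y": 0.0984,"z": 0.08,"wx": 0,"wy": 0,"wz": 0,"jaw": -1},
    {"x": 0.0167,"y": 0.0984,"z": 0.11,"wx": 0,"wy": 0,"wz": 0,"jaw": -1},
    {"x": 0.0167,"y": 0.0984,"z": 0.125,"wx": 0,"wy": 0,"wz": 0,"jaw": -1},
    {"x": 0.0167,"y": 0.0984,"z": 0.125,"wx": 0,"wy": 0,"wz": 0,"jaw": -1}
  ]
}}

```text
time_s: 21.55
position: [616.4, 209.4, 143.5]
ee_rot: [0.161, 0.987, -0.0, -0.001]
ft_force: [0.2, 0.5, -0.8]
opening: 0.179
finger_force: 44.8
```

```bash
python3 - <<'E'
from h import *
s=readout.observe();print(pose(),s["ft_force"],s["opening"])
ims=[optics.capture(n)[:,:,::-1] for n in("top","scene")]
cv2.imwrite("pics/top3.png",ims[0]);cv2.imwrite("pics/scene3.png",ims[1])
p=pose()[0]
for n in C: print(n,proj(n,[p]))
cv2.imwrite("pics/c4.png",np.hstack([crop(ims[0],140,190,130,150,3),crop(ims[1],230,250,130,150,3)]))
E
```

```text
(array([616.4, 209.4, 143.5]), np.float64(71.52), array([-0.001, -0.   , -1.   ])) [ 0.21462611  0.53608551 -0.77892596] 0.1785483252460615
scene [[290.6527199  307.54885464]]
top [[182.52216707 262.48454109]]
```

View pics/c4.png

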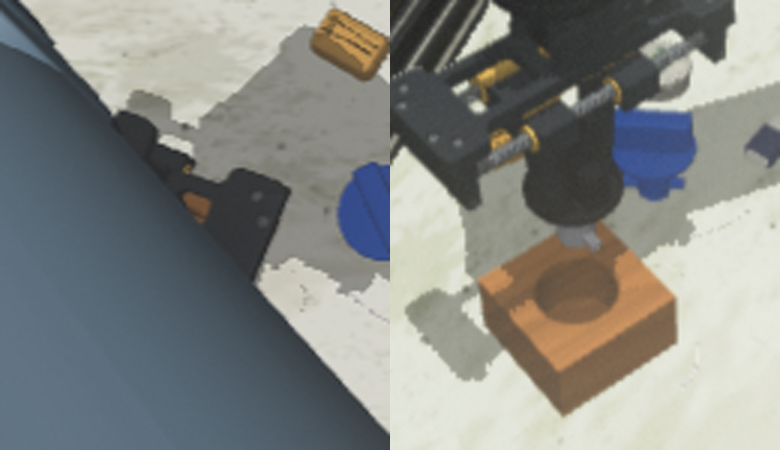

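```bash
python3 - <<'E'
from h import *
t=np.linspace(0,2*np.pi,72)
def circ(c,r): return np.c_[c[0]+r*np.cos(t),c[1]+r*np.sin(t),np.full(72,c[2])]
f=lambda q:((q-[230,250])*3+[390,0]).round(1)
for dz in (-8,-10,-12):
  d=f(proj("scene",circ([616.4,209.4,143.5+dz],29)));print("underside",dz,d.min(0),d.max(0))
d=f(proj("scene",circ([616.4,209.4,46],25)));print("hole pred",d.min(0),d.max(0))
d=f(proj("scene",circ([616.4,215.5,46],25)));print("hole pred y+6",d.min(0),d.max(0))
# hole rim in image, by gradient-free eye reading: x 534..619, y 257..324
for y in(-5,0,5):
  d=f(proj("scene",[[616.4,209.4+y,134]]));print(y,d)
a=cv2.imread("pics/scene3.png"); cv2.imwrite("pics/c5.png",crop(a,265,295,60,75,8))
E
```

```text
underside -8 [523.2 145.9] [625.2 223.1]
underside -10 [523.4 148.3] [625.3 225.4]
underside -12 [523.7 150.6] [625.5 227.8]
hole pred [540.7 249.5] [623.4 315.7]
hole pred y+6 [534.8 256.2] [617.9 322.9]
-5 [[579.4 179.7]]
0 [[574.4 185.4]]
5 [[569.4 191.1]]
```

View pics/c5.png

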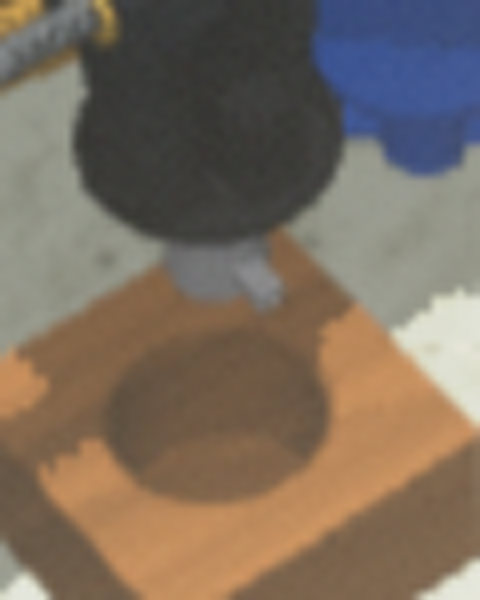

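```bash
python3 - <<'E'
from h import *
b=[616.4,209.4,134]; f=lambda p:proj("scene",[p])[0]*3
print("cap jac dx,dy,dz /mm",[(f(np.add(b,e))-f(b)).round(2) for e in np.eye(3)])
b=[616.4,215.5,46];J=np.array([f(np.add(b,e))-f(b) for e in np.eye(3)][:2]).T
# hole residual: obs centre - pred centre
r=np.array([(533.6+618.8)/2-(534.8+617.9)/2,(258.7+323.6)/2-(256.2+322.9)/2]);print("hole",b[:2]+np.linalg.solve(J,r))
E
```

```text
cap jac dx,dy,dz /mm [array([-1.45, -0.69]), array([-1.  ,  1.14]), array([-0.09, -1.17])]
hole [615.79809489 216.5356264 ]
```

Call:
{"name": "step_arm", "arguments": {
  "increments": [
    {"x": 0.0032,"y": 0.0075,"z": 0,"wx": 0,"wy": 0,"wz": 0,"jaw": -1},
    {"x": 0.0032,"y": 0.0075,"z": 0.02,"wx": 0,"wy": 0,"wz": 0,"jaw": -1},
    {"x": 0.0032,"y": 0.0075,"z": 0.045,"wx": 0,"wy": 0,"wz": 0,"jaw": -1},
    {"x": 0.0032,"y": 0.0075,"z": 0.06,"wx": 0,"wy": 0,"wz": 0,"jaw": -1},
    {"x": 0.0032,"y": 0.0075,"z": 0.075,"wx": 0,"wy": 0,"wz": 0,"jaw": -1},
    {"x": 0.0032,"y": 0.0075,"z": 0.087,"wx": 0,"wy": 0,"wz": 0,"jaw": -1},
    {"x": 0.0032,"y": 0.0075,"z": 0.1,"wx": 0,"wy": 0,"wz": 0,"jaw": -1},
    {"x": 0.0032,"y": 0.0075,"z": 0.11,"wx": 0,"wy": 0,"wz": 0,"jaw": -1},
    {"x": 0.0032,"y": 0.0075,"z": 0.12,"wx": 0,"wy": 0,"wz": 0,"jaw": -1},
    {"x": 0.0032,"y": 0.0075,"z": 0.131,"wx": 0,"wy": 0,"wz": 0,"jaw": -1}
  ]
}}

```text
time_s: 22.9
position: [616.5, 214.4, 65.5]
ee_rot: [0.161, 0.987, 0.0, 0.0]
ft_force: [0.7, 0.0, -1.5]
opening: 0.181
finger_force: 44.8
```

```bash
python3 - <<'E'
from h import *
s=readout.observe();print(pose(),s["ft_force"],s["moment"],s["opening"])
im=optics.capture("scene")[:,:,::-1];cv2.imwrite("pics/scene4.png",im)
cv2.imwrite("pics/c6.png",crop(im,255,310,80,80,7))
E
```

```text
(array([616.5, 214.4,  65.5]), np.float64(71.51), array([ 0.,  0., -1.])) [ 0.73922399  0.0170041  -1.50054576] [ 0.04203568 -0.12500416 -0.07637413] 0.18059798391540718
```

View pics/c6.png

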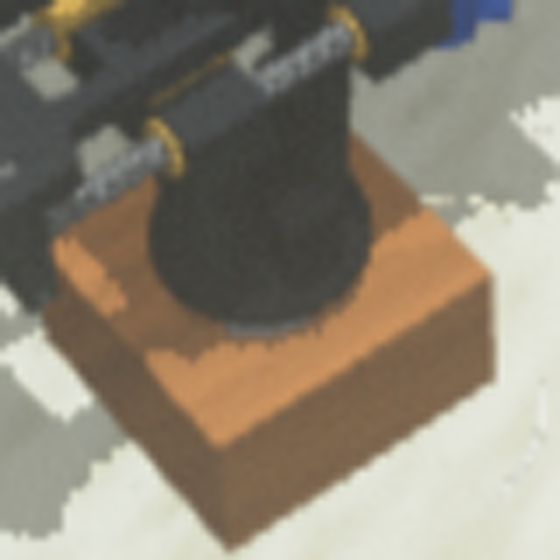

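Call:
{"name": "step_arm", "arguments": {
  "increments": [
    {"x": 0,"y": 0,"z": 0.003,"wx": 0,"wy": 0,"wz": 0,"jaw": -1},
    {"x": 0,"y": 0,"z": 0.006,"wx": 0,"wy": 0,"wz": 0,"jaw": -1},
    {"x": 0,"y": 0,"z": 0.008,"wx": 0,"wy": 0,"wz": 0,"jaw": -1},
    {"x": 0,"y": 0,"z": 0.01,"wx": 0,"wy": 0,"wz": 0,"jaw": -1},
    {"x": 0,"y": 0,"z": 0.012,"wx": 0,"wy": 0,"wz": 0,"jaw": -1},
    {"x": 0,"y": 0,"z": 0.0135,"wx": 0,"wy": 0,"wz": 0,"jaw": -1},
    {"x": 0,"y": 0,"z": 0.015,"wx": 0,"wy": 0,"wz": 0,"jaw": -1},
    {"x": 0,"y": 0,"z": 0.016,"wx": 0,"wy": 0,"wz": 0,"jaw": -1},
    {"x": 0,"y": 0,"z": 0.016,"wx": 0,"wy": 0,"wz": 0,"jaw": -1},
    {"x": 0,"y": 0,"z": 0.016,"wx": 0,"wy": 0,"wz": 0,"jaw": -1}
  ]
}}

```text
time_s: 24.2
position: [616.4, 214.4, 56.2]
ee_rot: [0.161, 0.987, 0.0, 0.0]
ft_force: [0.4, -0.6, -0.6]
opening: 0.177
finger_force: 44.8
```

Call:
{"name": "step_arm", "arguments": {
  "increments": [
    {"x": 0,"y": 0,"z": 0.0005,"wx": 0,"wy": 0,"wz": 0,"jaw": -1},
    {"x": 0,"y": 0,"z": 0.001,"wx": 0,"wy": 0,"wz": 0,"jaw": -1},
    {"x": 0,"y": 0,"z": 0.0015,"wx": 0,"wy": 0,"wz": 0,"jaw": -1},
    {"x": 0,"y": 0,"z": 0.002,"wx": 0,"wy": 0,"wz": 0,"jaw": -1},
    {"x": 0,"y": 0,"z": 0.0025,"wx": 0,"wy": 0,"wz": 0,"jaw": -1},
    {"x": 0,"y": 0,"z": 0.003,"wx": 0,"wy": 0,"wz": 0,"jaw": -1},
    {"x": 0,"y": 0,"z": 0.003,"wx": 0,"wy": 0,"wz": 0,"jaw": -1},
    {"x": 0,"y": 0,"z": 0.003,"wx": 0,"wy": 0,"wz": 0,"jaw": -1},
    {"x": 0,"y": 0,"z": 0.003,"wx": 0,"wy": 0,"wz": 0,"jaw": -1},
    {"x": 0,"y": 0,"z": 0.003,"wx": 0,"wy": 0,"wz": 0,"jaw": -1}
  ]
}}

```text
time_s: 25.45
position: [616.5, 214.5, 55.4]
ee_rot: [0.161, 0.987, -0.0, 0.0]
ft_force: [-2.8, -2.0, 8.4]
opening: 0.177
finger_force: 44.8
```

Call:
{"name": "step_arm", "arguments": {
  "increments": [
    {"x": 0,"y": 0,"z": -0.0014,"wx": 0,"wy": 0,"wz": 0,"jaw": -1},
    {"x": 0,"y": 0,"z": -0.0014,"wx": 0,"wy": 0,"wz": 0,"jaw": -1},
    {"x": 0,"y": 0,"z": -0.0014,"wx": 0,"wy": 0,"wz": 0,"jaw": -0.3},
    {"x": 0,"y": 0,"z": -0.0014,"wx": 0,"wy": 0,"wz": 0,"jaw": 0},
    {"x": 0,"y": 0,"z": -0.0014,"wx": 0,"wy": 0,"wz": 0,"jaw": 0.2},
    {"x": 0,"y": 0,"z": -0.0014,"wx": 0,"wy": 0,"wz": 0,"jaw": 0.2},
    {"x": 0,"y": 0,"z": -0.0014,"wx": 0,"wy": 0,"wz": 0,"jaw": 0.2},
    {"x": 0,"y": 0,"z": -0.0014,"wx": 0,"wy": 0,"wz": 0,"jaw": 0.2},
    {"x": 0,"y": 0,"z": -0.0014,"wx": 0,"wy": 0,"wz": 0,"jaw": 0.2},
    {"x": 0,"y": 0,"z": -0.0014,"wx": 0,"wy": 0,"wz": 0,"jaw": 0.2}
  ]
}}

```text
time_s: 26.7
position: [616.4, 214.4, 55.2]
ee_rot: [0.161, 0.987, 0.0, 0.0]
ft_force: [0.2, -0.1, 0.2]
opening: 0.599
finger_force: 0.0
```

Call:
{"name": "step_arm", "arguments": {
  "increments": [
    {"x": 0,"y": 0,"z": -0.02,"wx": 0,"wy": 0,"wz": 0,"jaw": 0.2},
    {"x": 0,"y": 0,"z": -0.05,"wx": 0,"wy": 0,"wz": 0,"jaw": 0.2},
    {"x": 0,"y": 0,"z": -0.1,"wx": 0,"wy": 0,"wz": 0,"jaw": 0.2},
    {"x": 0,"y": 0,"z": -0.15,"wx": 0,"wy": 0,"wz": 0,"jaw": 0.2},
    {"x": 0,"y": 0,"z": -0.2,"wx": 0,"wy": 0,"wz": 0,"jaw": 0.2},
    {"x": 0,"y": 0,"z": -0.25,"wx": 0,"wy": 0,"wz": 0,"jaw": 0.2},
    {"x": 0,"y": 0,"z": -0.25,"wx": 0,"wy": 0,"wz": 0,"jaw": 0.2},
    {"x": 0,"y": 0,"z": -0.25,"wx": 0,"wy": 0,"wz": 0,"jaw": 0.2},
    {"x": 0,"y": 0,"z": -0.25,"wx": 0,"wy": 0,"wz": 0,"jaw": 0.2},
    {"x": 0,"y": 0,"z": -0.25,"wx": 0,"wy": 0,"wz": 0,"jaw": 0.2}
  ]
}}

```text
time_s: 27.95
position: [616.0, 214.1, 204.3]
ee_rot: [0.161, 0.987, -0.0, -0.001]
ft_force: [0.1, -0.1, -0.1]
opening: 0.599
finger_force: 0.0
```

```bash
python3 - <<'E'
from h import *
s=readout.observe();print(pose(),s["ft_force"],s["opening"],s["finger_force"])
im=optics.capture("scene")[:,:,::-1]
cv2.imwrite("pics/c7.png",crop(im,200,150,200,250,2.4))
E
```

```text
(array([616. , 214.1, 204.3]), np.float64(71.51), array([-0.001, -0.   , -1.   ])) [ 0.07002209 -0.07647446 -0.0927809 ] 0.5992787395633183 0.0
```

View pics/c7.png

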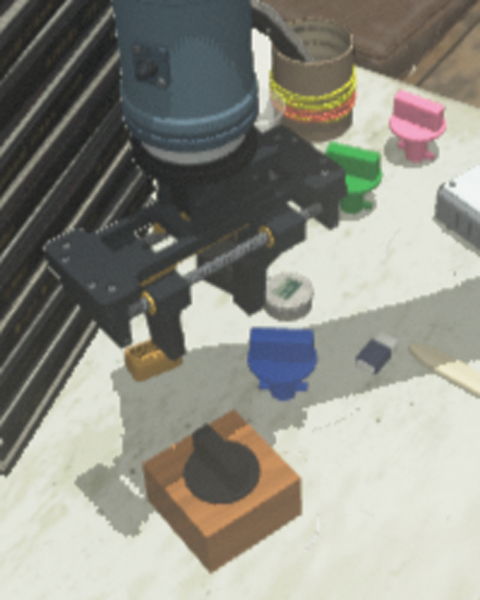

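The cap sits wing up and flat on the stand, centred near crop pixel (222,472). The fingers are clear of it, and the tin, eraser and look-alikes in view are where they were.

```bash
python3 -c "
from station import bot
print(bot.job_done())"
```

```text
the job is handed in; nothing more can be done
None
```

The cap is off the heater and stands released, wing up, in the wooden stand's hole; I handed the job in at about 28 s of the 70 s allowed, and the hand-in returned no verdict.

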